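# Change the camera module in a clamshell test jig and start the test

## Task

The camera module in the open test jig has been tested: take it out and lay it flat, lens up, in the grey tray. Load the other module from the bench into the jig's nest, lens up with its connector in the slot towards the hinge and fully home, close the lid, and only then press the start button fully down and let go. Leave the jig shut and do not disturb the bottle, post holder and loupe that stand about.

Things in the scene. Friction and masses are not known exactly. Their poses are not given: they have to be found in the camera images.
- jig: Bench test jig, a grey box fixed to the bench, flat top 40 mm up. Origin: on the bench under the middle of its nest; +x points to the lid hinge at the back, +y to its left, z up. The box spans x -118 to +92, y -85 to +85 mm. In front of the nest is the control plate, with the start button at x -86, y -47. A black contact block (x 48 to 60, y -18 to 18, 14 mm high) stands behind the nest.
- nest (a point): Middle of the nest floor, on the jig's top; jig's axes. A seated module has its origin here and +x along jig +x. Pocket 66.4 (x) x 46.4 (y) mm, 1.2 mm clear all round, walls 10 mm high, upper 3 mm sloped as lead-in. Side walls (+-y) stand only at the corners: open for fingers over x -22 to +22, flat floor out to y +-85. The +x wall has a 28 mm wide slot in its middle for the connector.
- lid (a joint): Angle (rad) of the jig's hold-down lid: 0 shut, 1.57 upright, 1.85 leaning back at its stop; stiff hinge, it stays where left (about 3 N at the front edge moves it). Grey plate 10 mm thick, 146 mm wide, reaching 128 mm from the hinge axis, which lies in its underside; window 34 x 34 mm, 61 to 95 mm from the hinge. Rubber pads below stand 1.2 mm above a seated module when shut.
- lid_hinge (a point): Middle of the hinge axis (runs along the jig's y), at jig x +78, 60 mm above the bench.
- lid_tab (a point): Top of the black finger tab (16 x 44 x 6 mm) at the middle of the lid's front edge, 134 mm from the hinge axis; it moves with the lid.
- start (a joint): Travel (m) of the black round start button on the jig's control plate: 0 released, 0.006 fully down; a spring returns it, 5 N to push it fully down.
- start_top (a point): Middle of the top of the start button (28 mm across, 62 mm above the bench, in a steel collar 44 mm across that stands 4 mm lower than the fully pressed button).
- module_tested: The tested camera module, at the start in the nest. Dark flat housing 64 (x) x 44 (y) x 16 mm, a round lens mount 22 mm across, 5 mm high in the middle of its top, and on its +x end a connector tongue 22 mm wide, 10 mm long, 2 to 10 mm above the underside. Origin: middle of the housing's underside; z up through the lens. 90 g.
- module_next: The module to be tested next, just like the other one, at the start lens up on the bench.
- tray: Grey shallow open tray fixed to the bench, 120 (x) x 170 (y) x 18 mm, walls 4 mm, floor 4 mm. Origin: underside centre, z up.
- bottle: Bystander: brown dropper bottle, 34 mm across, 102 mm high, beside the jig. Origin: underside centre.
- post_holder: Bystander: black slotted mounting base with a post socket, 75 x 50 x 47 mm, beside the jig. Origin: underside centre.
- loupe: Bystander: black loupe, 34 mm across, 30 mm high, near one end of the waiting module. Origin: underside centre.
Mind the look-alikes: they are no part of the job. What is shaped like the module_tested but green is not meant.

How it is judged:
On the way, in this order (a step that is already met when the one before it is completed fails the run):
1. the waiting module is seated in the nest, the lid still open (horizontal distance between module_next and nest below 0.0028 m and z of module_next in the frame of nest below 0.002 m and angle between module_next's own z axis and vertical below 0.04 rad and angle between the x axis of module_next and the x axis of jig, either way round below 0.06 rad and value of joint lid above 0.5 rad), for 0.2 s.
2. the lid is shut over it (horizontal distance between module_next and nest below 0.0028 m and z of module_next in the frame of nest below 0.002 m and angle between module_next's own z axis and vertical below 0.04 rad and angle between the x axis of module_next and the x axis of jig, either way round below 0.06 rad and value of joint lid below 0.03 rad), for 0.2 s.
3. the start button is pressed fully down (all of step 2 and value of joint start above 0.0052 m), for 0.1 s.
At the end, for the whole second after the job is handed in: Waiting module in the nest (2.8 mm sideways, 2 mm high, tilt 0.04, square 0.06 rad), lid shut (under 0.03 rad), start button up (under 1 mm), tested module at rest in the tray, flat (tilt under 0.06 rad) and lens up, its underside under 8 mm above the tray's underside (all of step 2 and x of module_tested in the frame of tray between -0.04 and 0.04 m and y of module_tested in the frame of tray between -0.065 and 0.065 m and z of module_tested in the frame of tray below 0.008 m and angle between module_tested's own z axis and vertical below 0.06 rad and value of joint start below 0.001 m and linear speed of each of module_next, module_tested below 0.01 m/s); the robot touches nothing.
It fails at once if the start button is pushed more than half way while the lid is open (value of joint start above 0.003 m and value of joint lid above 0.06 rad).
It fails at once if a bystander (bottle, post holder, loupe) is moved more than 20 mm or knocked over (distance of any of bottle, post_holder, loupe from where it was at the start of the episode above 0.02 m or angle between any of bottle, post_holder, loupe's own z axis and vertical above 0.4 rad).
It also fails if it takes over 72 s, if anything falls off the work surface, if the arm or the gripper's body presses on something with over 40 N, if the wrist force passes 120 N, or if a joint passes its speed limit or range.

## Robot

A 6-joint arm with a two-finger parallel gripper is mounted at the origin on a cart in front of the work surface, level with it; the furniture and walls round the work are solid. World frame = base frame: x ahead of the robot, y to its left, z up, the work surface at z = 0. Lengths are in m, angles in rad, forces in N, time in s.
With the tool pointing down it reaches from about 0.35 to 0.85 m from the base axis. Payload 8.1 kg.
Tool frame: the origin (TCP) lies on the centre line of the jaws, within the pads' length; the fingertips stand robot.tips_ahead ahead of it and the grasp point (between the pads) lies 6 mm ahead of it (robot.tips_ahead is the distance from the TCP to the fingertips, in m); z points along the fingers, y is the line along which they close (so a half turn about z gives the same grasp; the last joint's range is limited). The gripper opens to 93 mm and grips with 3 to 60 N. Pads are 15 mm wide; open, the fingers measure 128 mm over their backs; the gripper's body (75 mm by 188 mm) begins 65 mm behind the grasp point.
Start: joints at [-0.085, 0.13, 1.488, -0, 1.523, -0.085], TCP at [0.6, 0, 0.244] pointing down, gripper open.
Joint ranges: [-2.96, 2.96], [-0.89, 2.26], [0.02, 2.5], [-1.34, 4.48], [0, 2.73], [-2.66, 2.66]. Speed limits (rad/s): [2.39, 2.39, 2.79, 3.14, 3.14, 3.14].

## Interface

Orientations are given as a rotation vector (axis times angle).
In Python, from plant import robot gives the robot as it stands.
- The arm moves only by the tool apply_moves, never from a script. Its arguments are lists of equal length, an entry for each row: "delta_pos": the shift along the tool's x, y, z in cm, a list of three; "twist": the turn about the tool's z in rad. A call has 1 to 8 rows; each row shifts and turns the commanded pose from where the row before left it, along the tool's axes as they then stand; what a row does not reach is not made up. A row lasts 1/8 s, in which the tool goes at most 62.5 mm and 10.7 degrees, less where a joint would pass 70% of its speed; a pose out of reach is approached as far as the arm can. A call with a gripper value outside its range is refused whole. "gripper" is the finger opening in cm, from 0 to 9.3, set as the call begins (left out, the last holds). The fingers move at their own pace and stop on an object; "squeeze" is the grip in N (left out, the last holds). Time passes only in rows, so rows that do not move let the fingers close. It gives the time, the measured TCP pose, the force, the opening and the grip force at its end, in the units of the state.
- robot.read_state(): the state, without advancing time (a new reading comes with each control period).
- robot.read_camera(name): name is "scene" or "side" or "wrist"; returns a dict with "frame" (420x560x3 uint8, red, green, blue), "vertical_fov" (degrees; the focal length in pixels is half the picture's height over the tangent of half this angle, whatever the lens; pixels are square), "cx", "cy" (the principal point, pixels), "R" (3x3) and "t" (3): a world point X has camera coordinates R X + t. Camera axes: x right, y down, z forward; pixel columns grow to the right and rows downward; lengths in m; the calibration is good to about 2 mm. A picture is of the moment at which its call begins. There is no depth.
- robot.close_job(): hands the job in; it is judged then, once.
The state is a dict: "t": time; "q": joint angles; "dq": joint speeds; "joint_torque": joint torques, N m; "tool_pos": TCP position; "orientation": TCP orientation; "force": force on the tool from outside, world axes, zero at the start; "wrist_torque": the same for the moment, N m; "opening": finger opening in m; "gripper_force": force on a finger pad.
Only numpy, scipy, OpenCV 4.12 (cv2) and the standard library are available. Lean on these libraries where they do the work, as an engineer would, in place of code of your own. Each camera call takes 0.05 s, during which the arm holds its last target. There are 200 camera calls.

## Working session

There is one attempt and no reset: what is moved stays moved. The work goes in short steps, Python scripts to look and compute and a tool call to move; the robot and the scene stay as the last step left them, time stands still between calls to the robot, and variables do not carry over. Pictures are saved under pics/ and viewed, at most 10 in all, crops included, and the job is handed in when it is done.

Besides the shell and the picture viewer there is one more tool, called after "Call:" by a JSON object that holds its "name" and its "arguments", one argument or row to a line. apply_moves: Moves the arm, as the interface text tells. Its arguments: {"type":"object","properties":{"delta_pos":{"type":"array"},"twist":{"type":"array"},"gripper":{"type":"number"},"squeeze":{"type":"number"}},"required":["delta_pos","twist"]}

```bash
mkdir -p pics; cat > h.py <<'E'
import numpy as np, cv2
from plant import robot
def K(c):
    f=c["frame"].shape[0]/2/np.tan(np.radians(c["vertical_fov"])/2); return f,c["cx"],c["cy"]
def grab(n):
    c=robot.read_camera(n); np.savez(n+".npz",**{k:np.array(v) for k,v in c.items()}); return c
def load(n):
    d=np.load(n+".npz"); return {k:d[k] for k in d.files}
def ray(c,u,v,z):
    f,cx,cy=K(c); R=np.array(c["R"]);t=np.array(c["t"])
    o=-R.T@t; d=R.T@np.array([(u-cx)/f,(v-cy)/f,1]); return o+d*(z-o[2])/d[2]
def proj(c,X):
    f,cx,cy=K(c); p=np.atleast_2d(X)@np.array(c["R"]).T+c["t"]; return np.c_[p[:,0]/p[:,2]*f+cx,p[:,1]/p[:,2]*f+cy]
def save(c,name,s=1): 
    cv2.imwrite("pics/"+name,cv2.resize(c["frame"][:,:,::-1],None,fx=s,fy=s,interpolation=cv2.INTER_CUBIC))
E
python3 - <<'E'
from h import *
for n in ["scene","side","wrist"]:
    c=grab(n); save(c,n+"0.png",1.4); print(n,K(c),np.round(-np.array(c["R"]).T@c["t"],3), np.round(c["R"],2).tolist())
print(robot.tips_ahead,robot.read_state())
E
```

```text
scene (np.float64(463.800435770885), 282.1735797080728, 208.40826059094744) [0.065 0.89  0.799] [[-0.88, -0.48, 0.02], [-0.3, 0.51, -0.81], [0.38, -0.71, -0.59]]
side (np.float64(460.7105254288091), 281.05094850109293, 214.04823390431383) [0.344 0.91  0.956] [[-0.98, -0.2, 0.01], [-0.15, 0.67, -0.73], [0.14, -0.72, -0.68]]
wrist (np.float64(296.1196682456817), 276.60372494196866, 206.3628657477156) [0.599 0.07  0.384] [[1.0, -0.0, -0.0], [-0.0, -0.97, 0.26], [-0.0, -0.26, -0.97]]
0.025 {'t': 0.15, 'q': array([-8.54229007e-02,  1.30973720e-01,  1.48903413e+00, -1.51345100e-05,
        1.52302140e+00, -8.54313256e-02]), 'dq': array([ 0.00050815, -0.00112103, -0.00271701, -0.00121194, -0.001582  ,
        0.00025467]), 'joint_torque': array([ 8.59073725e-05, -5.60473788e+01, -4.92333663e+01,  7.68201635e-02,
        3.05504061e-02, -1.41810942e-04]), 'tool_pos': array([5.99587369e-01, 3.85883772e-05, 2.42834004e-01]), 'orientation': array([-2.22066097e+00, -2.22068131e+00,  1.47134882e-03]), 'force': array([0.25870516, 0.11174332, 0.31415363]), 'wrist_torque': array([ 0.00096287, -0.03884712, -0.00472922]), 'gripper_force': 0.0, 'opening': 0.0930249546147461}
```

View pics/scene0.png

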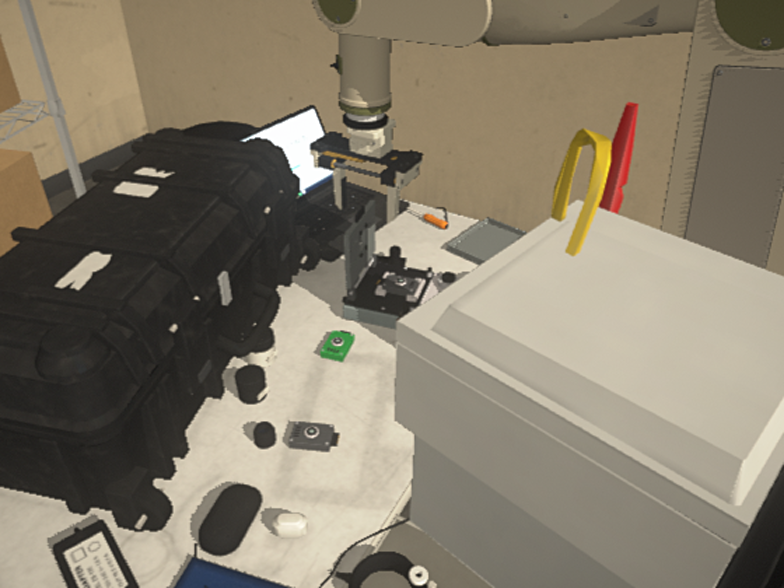

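View pics/side0.png

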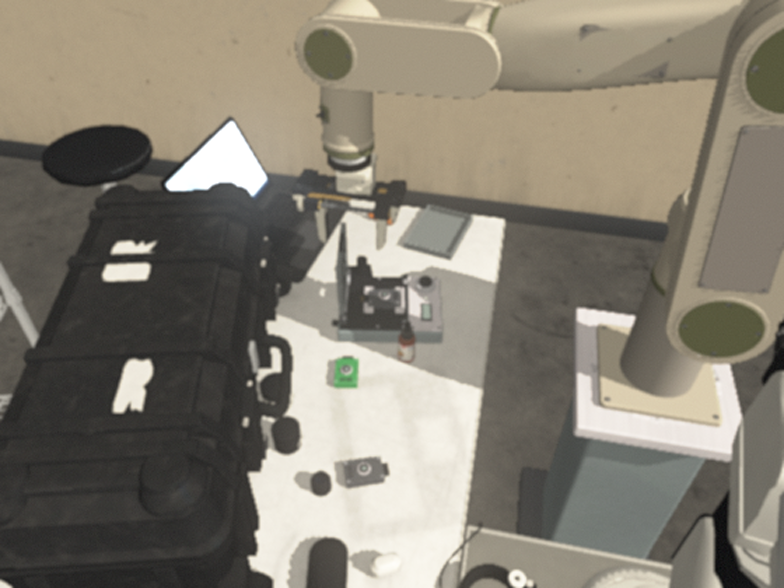

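View pics/wrist0.png

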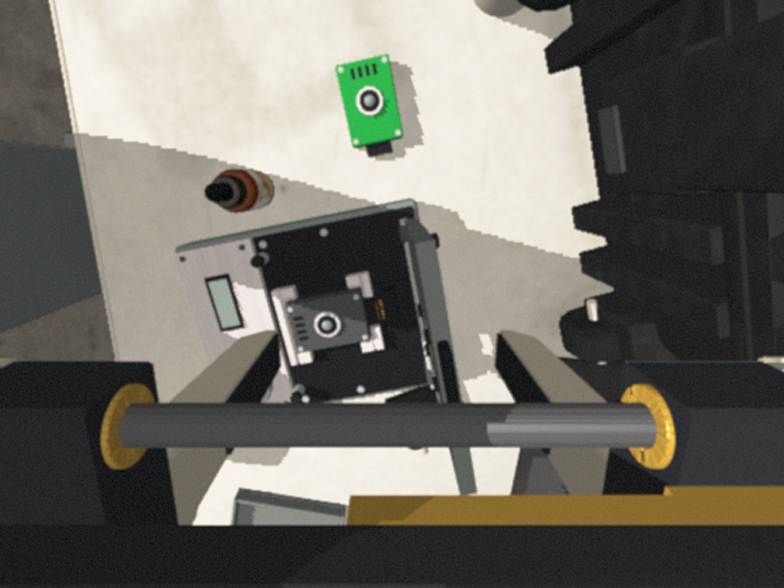

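The wrist view shows the jig with its hinge towards +x: lens at (327,324), box corners at (178,250) and (415,202), all in 1.4x pixels. The waiting module appears at scene (312,432) and side (364,468), with its connector towards -x and the loupe at its far +x end. The tray is at -y.

```bash
python3 - <<'E'
from h import *
s,d,w=[load(n) for n in("scene","side","wrist")]
P=lambda c,u,v,z:np.round(ray(c,u/1.4,v/1.4,z),4)[:2]
print("w lens",P(w,327,324,.061),"FL",P(w,178,250,.04),"BL",P(w,415,202,.04))
a=P(w,178,250,.04);b=P(w,415,202,.04);v=b-a;print(np.hypot(*v),np.degrees(np.arctan2(v[1],v[0])))
print("next s",P(s,312,432,.021),"d",P(d,364,468,.021),"conn s",P(s,337,439,.006),"d",P(d,388,470,.006))
print("loupe",P(s,264,434,.015),P(d,320,483,.015))
print("tray d",[P(d,*q,.018) for q in((430,206),(472,218),(447,257),(400,243))])
print("tray s",[P(s,*q,.018) for q in((487,219),(527,234),(444,249))])
print("bottle w base?",P(w,262,190,.03),"d",P(d,407,355,.0),"s btn d",P(d,426,282,.062))
print("post d",P(d,363,262,.047),"s",P(s,396,248,.047))
E
```

```text
w lens [ 0.5487 -0.0455] FL [0.4231 0.0126] BL [0.6209 0.0519]
0.2016663829199106 11.237497898813357
next s [0.4964 0.3405] d [0.4981 0.3392] conn s [0.4624 0.3224] d [0.4602 0.3254]
loupe [0.5626 0.3767] [0.5628 0.3779]
tray d [array([ 0.5121, -0.4327]), array([ 0.4027, -0.4047]), array([ 0.4416, -0.2409]), array([ 0.5569, -0.2684])]
tray s [array([ 0.5144, -0.4269]), array([ 0.4068, -0.4091]), array([ 0.5468, -0.2516])]
bottle w base? [0.4944 0.0612] d [0.4779 0.0586] s btn d [ 0.4684 -0.0957]
post d [ 0.6167 -0.1482] s [ 0.6205 -0.1603]
```

Call:
{"name": "apply_moves", "arguments": {
  "delta_pos": [
    [-2.3,-2.6,0],
    [-2.3,-2.5,0],
    [0,0,0],
    [0,0,0],
    [0,0,0],
    [0,0,0],
    [0,0,0],
    [0,0,0]
  ],
  "twist": [0,0,-0.177,-0.177,-0.177,-0.177,-0.177,-0.177],
  "gripper": 7.0
}}

```text
t: 1.15
tool_pos: [0.5488, -0.0459, 0.2432]
orientation: [-0.782, -3.042, 0.0]
force: [-0.4, 0.4, -0.4]
opening: 0.0699
gripper_force: 0.0
```

Call:
{"name": "apply_moves", "arguments": {
  "delta_pos": [
    [0,0,0],
    [0,0,0],
    [0,0,0],
    [0,0,0],
    [0,0,0],
    [0,0,0]
  ],
  "twist": [-0.177,-0.177,-0.177,-0.177,0,0]
}}

```text
t: 1.9
tool_pos: [0.5489, -0.0459, 0.2435]
orientation: [0.306, -3.126, -0.0]
force: [0.0, -0.5, -0.5]
opening: 0.0699
gripper_force: 0.0
```

```bash
python3 - <<'E'
from h import *
c=grab("wrist"); save(c,"wrist1.png",1.4); s=robot.read_state(); print(s["tool_pos"],s["q"],s["t"])
E
```

```text
[ 0.54891098 -0.04597716  0.24346571] [-1.76632496e-01 -1.95605016e-03  1.62656543e+00 -2.74135453e-05
  1.51730752e+00 -1.94327809e+00] 1.95
```

View pics/wrist1.png

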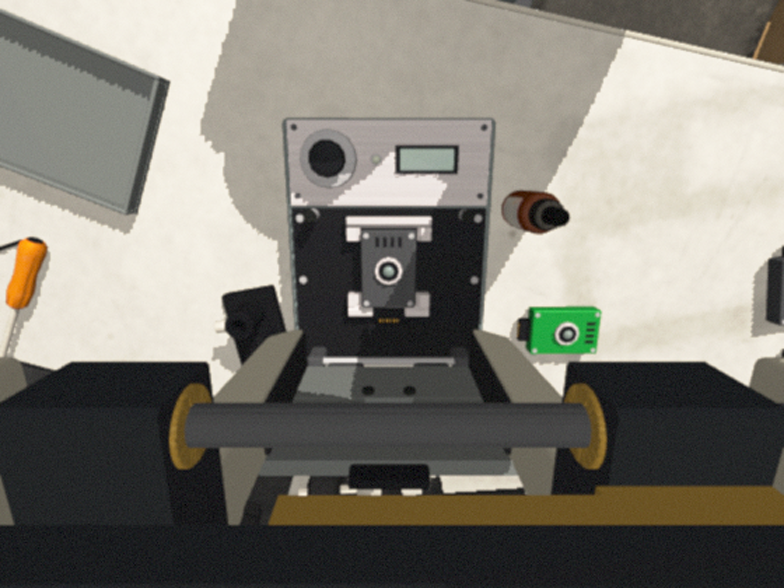

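Jig seen square-on: front corners at (284,118) and (494,118), button (327,157), lens (388,270), post holder and bottle either side (1.4x pixels).

```bash
python3 - <<'E'
from h import *
from scipy.optimize import least_squares
w=load("wrist")
J=np.array([[-118,85,40],[-118,-85,40],[-86,-47,62],[0,0,61]])/1e3
uv=np.array([[494,118],[284,118],[327,157],[388,270]])/1.4
def tf(p,X):
    c,s=np.cos(p[2]),np.sin(p[2]); return np.c_[p[0]+c*X[:,0]-s*X[:,1],p[1]+s*X[:,0]+c*X[:,1],X[:,2]]
r=least_squares(lambda p:(proj(w,tf(p,J))-uv).ravel(),[.549,-.046,.2])
print(r.x,np.degrees(r.x[2]),np.round(r.fun,1))
P=lambda u,v,z:np.round(ray(w,u/1.4,v/1.4,z),4)[:2]
print("lens",P(388,270,.061),"tray",P(168,78,.018),P(133,214,.018))
# module edges: top corners
print("mod corners z.056",[P(*q,.056) for q in((362,228),(415,228),(418,306),(362,306))])
s=robot.read_state();print(np.degrees(np.arctan2(*(cv2.Rodrigues(s["orientation"])[0][:2,1][::-1]))))
E
```

```text
[ 0.54851763 -0.04578785  0.18924183] 10.842758222664768 [ 3.6 -0.4 -3.2 -1.3 -0.8  1.   0.4  1.2]
lens [ 0.5473 -0.0465] tray [ 0.4355 -0.249 ] [ 0.5504 -0.2725]
mod corners z.056 [array([ 0.5191, -0.0729]), array([ 0.511 , -0.0319]), array([ 0.5735, -0.016 ]), array([ 0.5824, -0.0615])]
101.22141979548769
```

Call:
{"name": "apply_moves", "arguments": {
  "delta_pos": [
    [0.16,0,4],
    [0,0,5],
    [0,0,4],
    [0,0,2.6],
    [0,0,1.3],
    [0,0,0.6],
    [0,0,0],
    [0,0,0]
  ],
  "twist": [0,0,0,0,0,0,0,0]
}}

```text
t: 2.95
tool_pos: [0.5484, -0.0465, 0.0699]
orientation: [-0.312, 3.124, -0.001]
force: [-0.1, 0.0, -0.4]
opening: 0.07
gripper_force: 0.0
```

Call:
{"name": "apply_moves", "arguments": {
  "delta_pos": [
    [0,0,0],
    [0,0,0],
    [0,0,0],
    [0,0,0],
    [0,0,0],
    [0,0,0]
  ],
  "twist": [0,0,0,0,0,0],
  "gripper": 3.5,
  "squeeze": 12
}}

```text
t: 3.7
tool_pos: [0.5475, -0.0463, 0.0688]
orientation: [-0.312, 3.126, -0.0]
force: [-1.2, 1.5, 3.0]
opening: 0.0436
gripper_force: 12.0
```

Call:
{"name": "apply_moves", "arguments": {
  "delta_pos": [
    [0,0,-2],
    [0,0,-4.5],
    [0,0,-4.5],
    [2.1,-4.57,0],
    [2.1,-4.57,0],
    [2.1,-4.57,0],
    [2.1,-4.57,0],
    [2.1,-4.57,0]
  ],
  "twist": [0,0,0,0,0,0,0,0]
}}

```text
t: 4.7
tool_pos: [0.489, -0.2925, 0.1783]
orientation: [0.312, -3.126, -0.0]
force: [1.3, 1.0, -0.4]
opening: 0.0441
gripper_force: 12.0
```

Call:
{"name": "apply_moves", "arguments": {
  "delta_pos": [
    [2.1,-4.57,0],
    [0,0,2],
    [0,0,4],
    [0,0,4],
    [0,0,2],
    [0,0,0],
    [0,0,0]
  ],
  "twist": [0,0.14,0.14,0.14,0,0,0]
}}

```text
t: 5.58
tool_pos: [0.4792, -0.3408, 0.0604]
orientation: [0.343, 3.121, -0.002]
force: [0.7, -0.3, -1.8]
opening: 0.0441
gripper_force: 12.0
```

Call:
{"name": "apply_moves", "arguments": {
  "delta_pos": [
    [0,0,1.2],
    [0,0,0.9],
    [0,0,0.5],
    [0,0,0.1],
    [0,0,0],
    [0,0,0]
  ],
  "twist": [0,0,0,0,0,0]
}}

```text
t: 6.32
tool_pos: [0.4783, -0.34, 0.032]
orientation: [0.346, 3.122, 0.0]
force: [-1.7, 3.1, 5.6]
opening: 0.0436
gripper_force: 12.0
```

Call:
{"name": "apply_moves", "arguments": {
  "delta_pos": [
    [0,0,0],
    [0,0,0],
    [0,0,0],
    [0,0,-3],
    [0,0,-5],
    [0,0,-5],
    [0,0,-5],
    [0,0,0]
  ],
  "twist": [0,0,0,0,0,0,0,0],
  "gripper": 6.5
}}

```text
t: 7.32
tool_pos: [0.4805, -0.342, 0.2176]
orientation: [0.345, 3.114, -0.009]
force: [0.1, -0.8, 0.7]
opening: 0.0648
gripper_force: 0.0
```

```bash
python3 - <<'E'
from h import *
c=grab("wrist"); save(c,"wrist2.png",1.2)
E
```

Call:
{"name": "apply_moves", "arguments": {
  "delta_pos": [
    [1.1,5.57,0],
    [1.1,5.57,0],
    [1.1,5.57,0],
    [1.1,5.57,0],
    [1.1,5.57,0],
    [1.1,5.57,0],
    [1.1,5.57,0],
    [1.1,5.57,0]
  ],
  "twist": [0,0,0,0,0,0,0,0]
}}

```text
t: 8.38
tool_pos: [0.4887, 0.1157, 0.2096]
orientation: [-0.346, -3.12, 0.001]
force: [0.4, -0.1, 0.5]
opening: 0.065
gripper_force: 0.0
```

Call:
{"name": "apply_moves", "arguments": {
  "delta_pos": [
    [1.1,5.57,0],
    [1.1,5.57,0],
    [1.1,5.57,0],
    [1.1,5.57,0],
    [0,0,0],
    [0,0,0],
    [0,0,0],
    [0,0,0]
  ],
  "twist": [0,0,0,0,0.179,0.179,0.179,0.179]
}}

```text
t: 9.38
tool_pos: [0.4948, 0.3406, 0.209]
orientation: [-1.425, -2.797, 0.005]
force: [-0.0, 1.0, 0.2]
opening: 0.0648
gripper_force: 0.0
```

Call:
{"name": "apply_moves", "arguments": {
  "delta_pos": [
    [0,0,0],
    [0,0,0],
    [0,0,0],
    [0,0,0],
    [0,0,0],
    [0,0,0],
    [0,0,0],
    [0,0,0]
  ],
  "twist": [0.179,0.179,0.179,0.179,0.179,0.179,0.179,0.179]
}}

```text
t: 10.38
tool_pos: [0.4948, 0.3405, 0.2091]
orientation: [2.913, 1.175, -0.006]
force: [-0.5, -0.3, -0.1]
opening: 0.0652
gripper_force: 0.0
```

Call:
{"name": "apply_moves", "arguments": {
  "delta_pos": [
    [0,0,0],
    [0,0,0],
    [0,0,0],
    [0,0,0]
  ],
  "twist": [0.179,0.179,0,0]
}}

```text
t: 10.88
tool_pos: [0.4953, 0.3408, 0.2104]
orientation: [3.072, 0.653, -0.003]
force: [-0.4, -0.8, -0.5]
opening: 0.0649
gripper_force: 0.0
```

```bash
python3 - <<'E'
from h import *
c=grab("wrist"); save(c,"wrist3.png",1.4); s=robot.read_state(); print(s["tool_pos"],s["q"],s["t"],cv2.Rodrigues(s["orientation"])[0].round(4))
E
```

```text
[0.49542983 0.34090087 0.21071812] [5.17426580e-01 1.52016782e-01 1.52471289e+00 3.77527943e-05
 1.46621771e+00 1.67000482e+00] 10.925 [[ 9.138e-01  4.061e-01 -1.200e-03]
 [ 4.061e-01 -9.138e-01 -6.000e-04]
 [-1.400e-03  1.000e-04 -1.000e+00]]
```

View pics/wrist3.png

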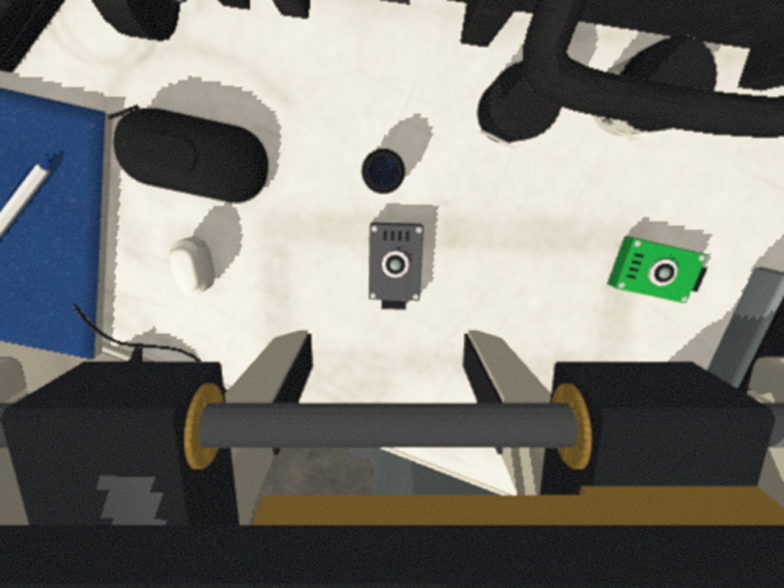

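View pics/wrist2.png

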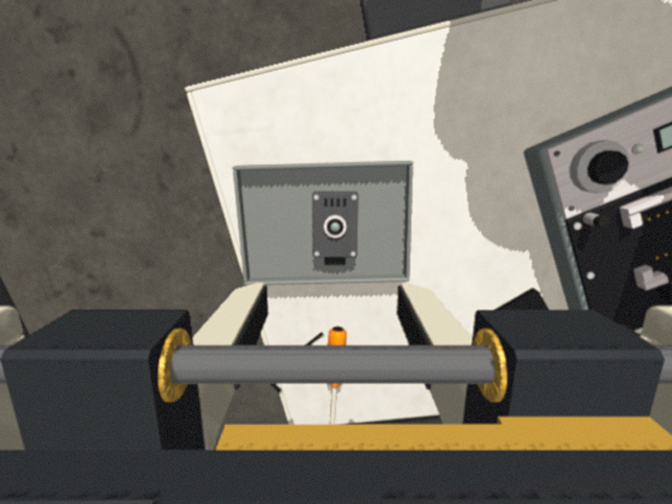

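The tested module lies flat in the tray. The waiting module's lens is at (395,264), its top corners near (370,223), (424,222), (421,301) and (370,300), its connector towards the image bottom, and it is nearly aligned with the tool.

```bash
python3 - <<'E'
from h import *
w=load("wrist"); R=np.array([[.9138,.4061],[.4061,-.9138]]);t=np.array([.49543,.3409])
P=lambda u,v,z:(R.T@(ray(w,u/1.4,v/1.4,z)[:2]-t)*1e3).round(2)
print("lens in tool mm",P(395,264,.021))
# min-area rect of dark housing
g=cv2.cvtColor(w["frame"],cv2.COLOR_RGB2GRAY); m=np.zeros_like(g); sub=g[150:216,258:308]; m[150:216,258:308]=(sub<115)*255
m=cv2.morphologyEx(m,cv2.MORPH_OPEN,np.ones((3,3)));cs=max(cv2.findContours(m,0,2)[0],key=cv2.contourArea)
print(cv2.minAreaRect(cs),cv2.boundingRect(cs))
q=[P(*a,.016) for a in((370,223),(424,222),(421,301),(370,300))];print(q)
for a,b in((0,3),(1,2)): d=q[b]-q[a];print(np.degrees(np.arctan2(d[1],d[0])))
print("loupe",P(383,172,.03))
E
```

```text
lens in tool mm [2.5  6.83]
((283.0, 187.0), (56.0, 38.0), 90.0) (264, 159, 39, 57)
[array([ 35.02, -13.3 ]), array([35.81, 30.04]), array([-30.33,  29.01]), array([-29.45, -14.  ])]
-179.37792043301164
-179.10780340392515
loupe [74.25 -2.61]
```

Call:
{"name": "apply_moves", "arguments": {
  "delta_pos": [
    [0.25,0.72,3],
    [0,0,5],
    [0,0,4.5],
    [0,0,3],
    [0,0,1.7],
    [0,0,1.0],
    [0,0,0],
    [0,0,0]
  ],
  "twist": [0.01,0,0,0,0,0,0,0]
}}

```text
t: 11.92
tool_pos: [0.502, 0.3361, 0.0311]
orientation: [-3.077, -0.632, -0.003]
force: [0.6, 0.9, 0.2]
opening: 0.065
gripper_force: 0.0
```

Call:
{"name": "apply_moves", "arguments": {
  "delta_pos": [
    [0,0,0],
    [0,0,0],
    [0,0,0],
    [0,0,0],
    [0,0,0]
  ],
  "twist": [0,0,0,0,0],
  "gripper": 3.5,
  "squeeze": 12
}}

```text
t: 12.55
tool_pos: [0.5012, 0.3357, 0.0301]
orientation: [-3.077, -0.631, -0.001]
force: [-2.1, 0.1, 5.3]
opening: 0.0441
gripper_force: 12.0
```

Call:
{"name": "apply_moves", "arguments": {
  "delta_pos": [
    [0,0,-2],
    [0,0,-5],
    [0,0,-5],
    [0,0,-4],
    [0,0,0],
    [0,0,0]
  ],
  "twist": [0,0,0,0,-0.179,-0.179]
}}

```text
t: 13.3
tool_pos: [0.5014, 0.3357, 0.1919]
orientation: [-2.912, -1.178, -0.004]
force: [0.1, -0.4, -1.0]
opening: 0.0436
gripper_force: 12.0
```

Call:
{"name": "apply_moves", "arguments": {
  "delta_pos": [
    [0,0,0],
    [0,0,0],
    [0,0,0],
    [0,0,0],
    [0,0,0],
    [0,0,0],
    [0,0,0],
    [0,0,0]
  ],
  "twist": [-0.179,-0.179,-0.179,-0.179,-0.179,-0.179,-0.179,-0.179]
}}

```text
t: 14.3
tool_pos: [0.5009, 0.3354, 0.1907]
orientation: [1.424, 2.8, 0.001]
force: [0.4, 0.5, -0.5]
opening: 0.044
gripper_force: 12.0
```

Call:
{"name": "apply_moves", "arguments": {
  "delta_pos": [
    [0,0,0],
    [0,0,0],
    [0,0,0],
    [0,0,0],
    [0,0,0],
    [0,0,0],
    [0,0,0],
    [0,0,0]
  ],
  "twist": [-0.179,-0.179,-0.179,-0.179,-0.179,-0.179,-0.072,0]
}}

```text
t: 15.3
tool_pos: [0.501, 0.3355, 0.1905]
orientation: [-0.311, 3.126, 0.0]
force: [1.4, 0.1, -0.4]
opening: 0.0438
gripper_force: 12.0
```

```bash
cat >> h.py <<'E'
def rel(x,y,yaw=101.22):
    s=robot.read_state();R=cv2.Rodrigues(s["orientation"])[0]
    print("t",s["t"],"pos",s["tool_pos"].round(4),"F",s["force"].round(1),"q6",s["q"][5].round(2),"tooly",np.degrees(np.arctan2(R[1,1],R[0,1])).round(2),
     "delta tool cm",(R.T@(np.array([x,y,s["tool_pos"][2]])-s["tool_pos"])*100).round(2))
E
python3 -c "
from h import *
rel(.5475,-.0463)"
```

```text
t 15.3 pos [0.501  0.3355 0.1905] F [ 1.4  0.1 -0.4] q6 -1.26 tooly 101.38 delta tool cm [ 2.970e+00 -3.834e+01 -1.000e-02]
```

Call:
{"name": "apply_moves", "arguments": {
  "delta_pos": [
    [0.44,-5.48,0],
    [0.44,-5.48,0],
    [0.44,-5.48,0],
    [0.44,-5.48,0],
    [0.44,-5.48,0],
    [0.44,-5.48,0],
    [0.43,-5.48,0],
    [0,0,0]
  ],
  "twist": [0,0,0,0,0,0,0,0]
}}

```text
t: 16.3
tool_pos: [0.5469, -0.0503, 0.1902]
orientation: [-0.302, 3.127, -0.002]
force: [-0.4, 0.1, -1.3]
opening: 0.044
gripper_force: 12.0
```

Call:
{"name": "apply_moves", "arguments": {
  "delta_pos": [
    [0,0,3],
    [0,0,3],
    [0,0,1.5],
    [0,0,0],
    [0,0,0],
    [0,0,0]
  ],
  "twist": [0,0,0,0,0,0]
}}

```text
t: 17.05
tool_pos: [0.5478, -0.0466, 0.1162]
orientation: [-0.312, 3.124, -0.001]
force: [-0.0, 0.4, -0.3]
opening: 0.0439
gripper_force: 12.0
```

```bash
python3 -c "
from h import *
rel(.5466,-.0465)
c=grab('wrist');save(c,'wrist4.png',1.4)
"
```

```text
t 17.05 pos [ 0.5478 -0.0466  0.1162] F [-0.   0.4 -0.3] q6 -1.95 tooly 101.41 delta tool cm [ 0.11  0.04 -0.  ]
```

View pics/wrist4.png

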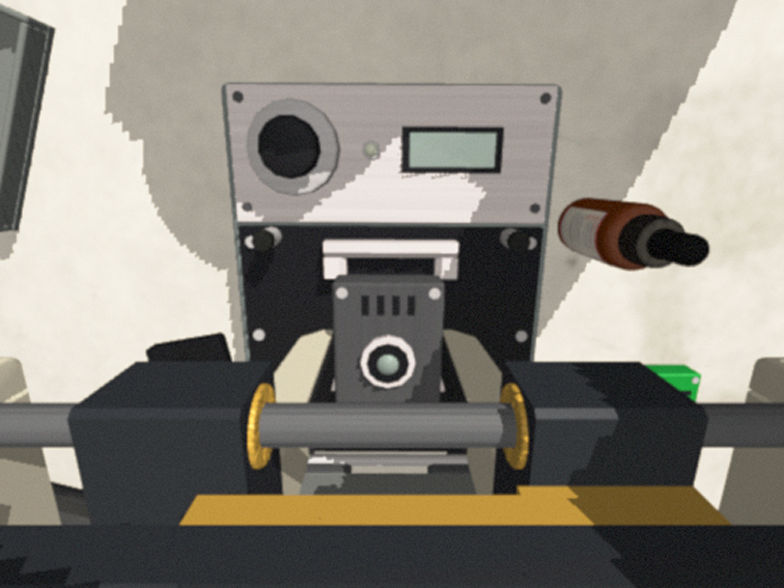

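The held module is above the nest, lens at (388,363). The nest's front wall spans u 323 to 458 at v about 241, with its inner edge near v 257.

```bash
python3 - <<'E'
from h import *
w=load("wrist"); a=np.radians(101.41);y=np.array([np.cos(a),np.sin(a)]);x=np.array([-y[1],y[0]]);t=np.array([.5478,-.0466])
def P(u,v,z):
    d=ray(w,u/1.4,v/1.4,z)[:2]-t; return (np.array([d@x,d@y])*1e3).round(2)
print("lens",P(388,363,.107),"mod front corners",P(333,282,.102),P(445,282,.102))
print("wall outer",P(323,241,.05),P(458,241,.05),"inner",P(346,257,.05),P(436,257,.05))
print("jig front corners",P(223,85,.04),P(560,86,.04),"btn",P(289,146,.062))
E
```

```text
lens [ 2.01 -0.62] mod front corners [ 33.61 -21.79] [33.58 21.35]
wall outer [ 41.77 -33.12] [41.72 34.55] inner [ 33.62 -21.81] [33.59 23.77]
jig front corners [115.31 -79.48] [114.73  81.86] btn [ 86.08 -44.66]
```

```bash
python3 - <<'E'
from h import *
a=cv2.imread("pics/wrist1.png");b=cv2.imread("pics/wrist4.png")
A=cv2.resize(a[200:330,330:450],None,fx=3.2,fy=3.2,interpolation=cv2.INTER_CUBIC)
B=cv2.resize(b[225:405,310:470],None,fx=2.3,fy=2.3,interpolation=cv2.INTER_CUBIC)
h=max(A.shape[0],B.shape[0]);o=np.zeros((h,A.shape[1]+B.shape[1]+10,3),np.uint8);o[:A.shape[0],:A.shape[1]]=A;o[:B.shape[0],A.shape[1]+10:]=B
print(o.shape,A.shape);cv2.imwrite("pics/cmp.png",o)
E
```

```text
(416, 762, 3) (416, 384, 3)
```

View pics/cmp.png

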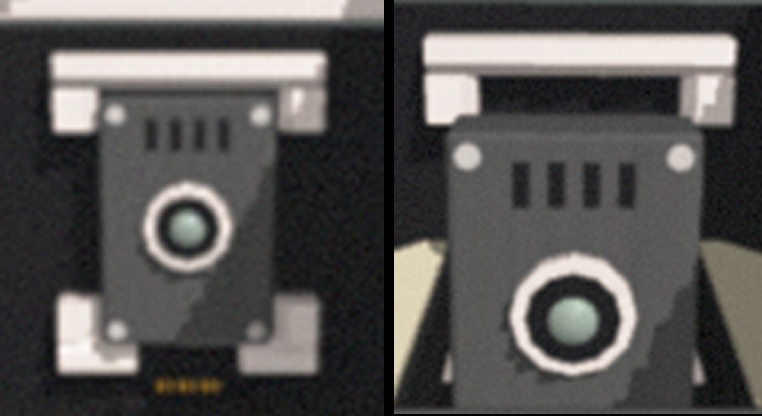

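Left crop (tested module seated): wall's outer edge v 216.6, u 345.6 to 432.2, lens (388.4,270.9). Right crop (now): wall's outer edge v 240.2, u 323 to 459, lens (387.8,362), module top front edge v 282.8.

```bash
python3 - <<'E'
from h import *
from scipy.spatial.transform import Rotation as Ro
w=load("wrist"); s=robot.read_state()
def T(R,t): M=np.eye(4);M[:3,:3]=R;M[:3,3]=t;return M
tool4=T(Ro.from_rotvec(s["orientation"]).as_matrix(),s["tool_pos"])
cam=T(w["R"],w["t"])          # world->cam
C=cam@tool4                   # tool->cam
tool1=T(Ro.from_rotvec([.306,-3.126,0]).as_matrix(),[.54891098,-.04597716,.24346571])
M=C@np.linalg.inv(tool1); w1=dict(w); w1["R"]=M[:3,:3]; w1["t"]=M[:3,3]
print(np.round(np.linalg.inv(C)[:3],3))
def P(c,tl,u,v,z): 
    return ((np.linalg.inv(tl)@np.r_[ray(c,u/1.4,v/1.4,z),1])[:2]*1e3).round(2)
print("1: wall",P(w1,tool1,345.6,216.6,.05),P(w1,tool1,432.2,216.6,.05),"slope",P(w1,tool1,388,225,.05),"lens",P(w1,tool1,388.4,270.9,.061))
print("4: wall",P(w,tool4,323,240.2,.05),P(w,tool4,459.1,240.2,.05),"slope",P(w,tool4,388,253.7,.05),"lens",P(w,tool4,387.8,362,.107),"front",P(w,tool4,388,282.8,.102))
E
```

```text
[[-0.001 -0.966 -0.257  0.072]
 [ 1.    -0.001  0.    -0.001]
 [-0.    -0.257  0.966 -0.141]]
1: wall [ 42.6  -34.06] [42.54 35.07] slope [35.91 -0.22] lens [0.66 0.07]
4: wall [ 42.13 -33.05] [42.08 35.15] slope [35.26 -0.48] lens [ 2.28 -0.68] front [33.13 -0.59]
```

```bash
python3 - <<'E'
from h import *
from scipy.spatial.transform import Rotation as Ro
w=load("wrist"); s=robot.read_state()
def T(R,t): M=np.eye(4);M[:3,:3]=R;M[:3,3]=t;return M
def tl(o,p): return T(Ro.from_rotvec(o).as_matrix(),p)
t4=tl(s["orientation"],s["tool_pos"]); C=T(w["R"],w["t"])@t4
R3=np.array([[.9138,.4061,-.0012],[.4061,-.9138,-.0006],[-.0014,.0001,-1]])
views={"1":(tl([.306,-3.126,0],[.54891,-.045977,.243466]),(388,270),.061,22),"3":(T(R3,[.49543,.3409,.210718]),(395,264),.021,22),"4":(t4,(388,362),.107,36)}
for n,(t,(u,v),z,r) in views.items():
    g=cv2.imread(f"pics/wrist{n}.png",0)[v-r:v+r,u-r:u+r]
    k,L,S,ce=cv2.connectedComponentsWithStats((g>140).astype(np.uint8))
    i=1+np.argmax(S[1:,4]); cnt=cv2.findContours((L==i).astype(np.uint8),0,1)[0][0]
    (a,b),ax,_=cv2.fitEllipse(cnt); a+=u-r;b+=v-r
    M=C@np.linalg.inv(t); c=dict(w,R=M[:3,:3],t=M[:3,3])
    # pics pixel p -> frame (p+.5)/1.4-.5
    X=ray(c,(a+.5)/1.4-.5,(b+.5)/1.4-.5,z); print(n,(round(a,1),round(b,1)),np.round(ax,1),(np.linalg.inv(t)@np.r_[X,1])[:2]*1e3)
E
```

```text
1 (388.2, 270.3) [26.4 26.9] [ 1.28153341 -0.27486286]
3 (394.7, 264.0) [26.3 26.4] [4.9491271  5.07729793]
4 (387.7, 361.3) [51.7 53.6] [ 2.67629884 -0.79799605]
```

Call:
{"name": "apply_moves", "arguments": {
  "delta_pos": [
    [-0.19,0.07,1.5],
    [0,0,1.5],
    [0,0,0.7],
    [0,0,0.3],
    [0,0,0.2],
    [0,0,0]
  ],
  "twist": [0,0,0,0,0,0]
}}

```text
t: 17.85
tool_pos: [0.5485, -0.0456, 0.0726]
orientation: [0.312, -3.126, 0.0]
force: [0.1, -0.3, -1.5]
opening: 0.0438
gripper_force: 12.0
```

Call:
{"name": "apply_moves", "arguments": {
  "delta_pos": [
    [0,0,0.1],
    [0,0,0.1],
    [0,0,0],
    [0,0,0]
  ],
  "twist": [0,0,0,0]
}}

```text
t: 18.35
tool_pos: [0.5487, -0.0457, 0.0709]
orientation: [-0.312, 3.126, -0.0]
force: [-1.0, -1.9, 2.7]
opening: 0.0436
gripper_force: 12.0
```

Call:
{"name": "apply_moves", "arguments": {
  "delta_pos": [
    [0,0,0.05],
    [0,0,0],
    [0,0,0]
  ],
  "twist": [0,0,0]
}}

```text
t: 18.73
tool_pos: [0.5486, -0.0456, 0.0702]
orientation: [-0.312, 3.126, -0.0]
force: [-0.3, -0.9, 1.7]
opening: 0.0436
gripper_force: 12.0
```

Call:
{"name": "apply_moves", "arguments": {
  "delta_pos": [
    [0,0,0],
    [0,0,0],
    [0,0,0],
    [0,0,-2],
    [0,0,-5],
    [0,0,-5],
    [0,0,-5],
    [0,0,0]
  ],
  "twist": [0,0,0,0,0,0,0,0],
  "gripper": 6.5
}}

```text
t: 19.73
tool_pos: [0.5512, -0.0459, 0.2458]
orientation: [-0.312, 3.117, -0.004]
force: [0.6, -0.5, -0.0]
opening: 0.0651
gripper_force: 0.0
```

```bash
python3 - <<'E'
from h import *
c=grab("wrist");a=cv2.imread("pics/wrist1.png")
cv2.imwrite("w5.png",cv2.resize(c["frame"][:,:,::-1],None,fx=1.4,fy=1.4,interpolation=cv2.INTER_CUBIC));b=cv2.imread("w5.png")
A=cv2.resize(b[100:480,230:540],None,fx=1.55,fy=1.55,interpolation=cv2.INTER_CUBIC)
d=grab("side");D=cv2.resize(d["frame"][150:260,215:330,::-1],None,fx=2.6,fy=2.6)
o=np.zeros((max(A.shape[0],D.shape[0]),A.shape[1]+D.shape[1],3),np.uint8);o[:A.shape[0],:A.shape[1]]=A;o[:D.shape[0],A.shape[1]:]=D
cv2.imwrite("pics/cmp2.png",o);print(o.shape,A.shape);rel(.5486,-.0456)
E
```

```text
(589, 779, 3) (589, 480, 3)
t 19.825 pos [ 0.5487 -0.0455  0.2404] F [-0.7 -0.8 -0.9] q6 -1.95 tooly 101.42 delta tool cm [ 0.02 -0.   -0.  ]
```

View pics/cmp2.png

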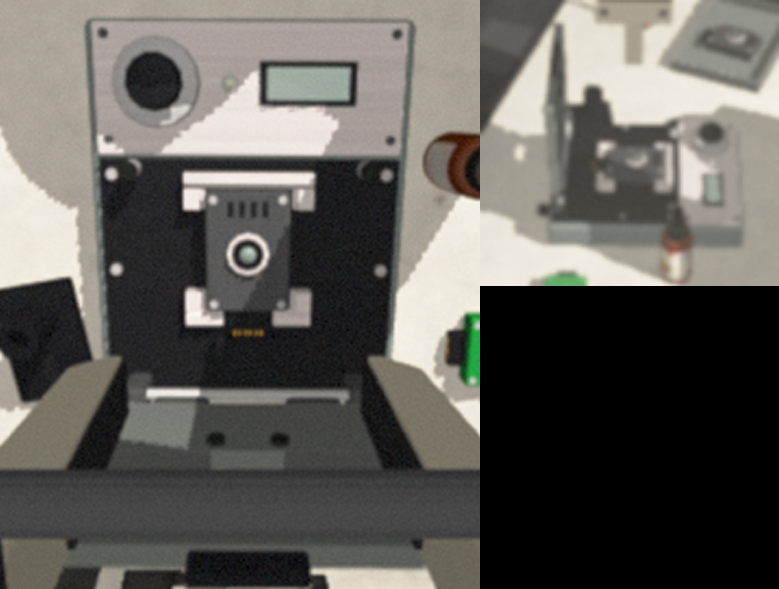

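The waiting module sits square and level in the nest, with its connector in the slot. The lid leans back, its tab near crop (248,570). Before reaching behind the lid I work out its angle and the clearance there.

```bash
python3 - <<'E'
from h import *
w=load("wrist");s=load("side");c=grab("scene")
n=np.array([.5486,-.0456]);a=np.radians(11.4);ex=np.array([np.cos(a),np.sin(a)])
def jx(cam,u,v,z): d=ray(cam,u/1.4,v/1.4,z)[:2]-n; return (d@ex,d@np.array([-ex[1],ex[0]]))
# tab in wrist at several heights -> compare with arc
for z in (.17,.175,.18,.185,.19,.195):
    x,y=jx(w,390,466,z); print("tab",z,np.round([x,y,np.hypot(x-.078,z-.06)],3), round(np.arctan2(z-.06,-(x-.078)),3))
for nm,cam,pts in(("scene",c,((300,265),(280,300),(290,170))),("side",s,((290,215),(255,335),(245,190),(290,150)))):
    for p in pts: print(nm,p,[np.round(ray(cam,p[0]/1.4,p[1]/1.4,z)[:2],2).tolist() for z in(0,.15,.3)])
# crops for case outline: put scene+side regions near lid
A=cv2.resize(c["frame"][80:200,150:300,::-1],None,fx=2.6,fy=2.6,interpolation=cv2.INTER_CUBIC);B=cv2.resize(s["frame"][80:250,130:300,::-1],None,fx=2.3,fy=2.3,interpolation=cv2.INTER_CUBIC)
o=np.zeros((max(A.shape[0],B.shape[0]),A.shape[1]+B.shape[1],3),np.uint8);o[:A.shape[0],:A.shape[1]]=A;o[:B.shape[0],A.shape[1]:]=B;cv2.imwrite("pics/back.png",o);print(o.shape)
E
```

```text
tab 0.17 [ 0.101 -0.     0.112] 1.779
tab 0.175 [ 0.097 -0.     0.117] 1.737
tab 0.18 [ 0.093 -0.     0.121] 1.698
tab 0.185 [ 0.089 -0.     0.126] 1.661
tab 0.19 [ 0.085 -0.     0.13 ] 1.627
tab 0.195 [ 0.081 -0.     0.135] 1.596
scene (300, 265) [[0.8, -0.06], [0.67, 0.12], [0.53, 0.3]]
scene (280, 300) [[0.76, 0.07], [0.63, 0.22], [0.5, 0.38]]
scene (290, 170) [[1.1, -0.43], [0.91, -0.18], [0.71, 0.06]]
side (290, 215) [[0.85, -0.34], [0.77, -0.15], [0.69, 0.05]]
side (255, 335) [[0.79, 0.07], [0.72, 0.2], [0.65, 0.33]]
side (245, 190) [[1.0, -0.42], [0.9, -0.21], [0.8, -0.01]]
side (290, 150) [[0.95, -0.65], [0.86, -0.4], [0.76, -0.16]]
(391, 781, 3)
```

View pics/back.png

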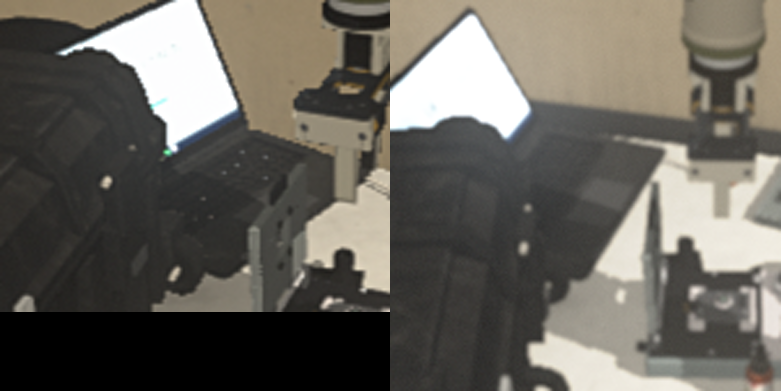

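The lid is nearly upright (about 1.6 rad), and nothing stands in the gripper's way just behind it. I'll go over it with closed fingers and sweep it shut.

Call:
{"name": "apply_moves", "arguments": {
  "delta_pos": [
    [0,0,-2],
    [-3.8,0,0],
    [-3.9,0,0],
    [-3.8,0,0],
    [0,0,3],
    [0,0,4],
    [0,0,0],
    [0,0,0]
  ],
  "twist": [0,0,0,0,0,0,0,0],
  "gripper": 0
}}

```text
t: 20.88
tool_pos: [0.6616, -0.0228, 0.1917]
orientation: [-0.312, 3.125, -0.0]
force: [-0.3, -0.9, 0.8]
opening: 0.0005
gripper_force: 0.0
```

```bash
python3 -c "
from h import *
rel(.5486,-.0456)"
```

```text
t 20.875 pos [ 0.6616 -0.0228  0.1917] F [-0.3 -0.9  0.8] q6 -1.88 tooly 101.41 delta tool cm [ 1.153e+01  0.000e+00 -1.000e-02]
```

Call:
{"name": "apply_moves", "arguments": {
  "delta_pos": [
    [1.9,0,0.1],
    [1.9,0,-0.6],
    [1.9,0,0.3],
    [1.85,0,0.7],
    [1.7,0,1.0]
  ],
  "twist": [0,0,0,0,0]
}}

```text
t: 21.5
tool_pos: [0.5721, -0.0415, 0.1791]
orientation: [-0.312, 3.12, -0.002]
force: [0.1, 0.6, 1.7]
opening: 0.0008
gripper_force: 0.6
```

Call:
{"name": "apply_moves", "arguments": {
  "delta_pos": [
    [1.5,0,1.25],
    [1.25,0,1.5],
    [1.0,0,1.7],
    [0,0,0]
  ],
  "twist": [0,0,0,0]
}}

```text
t: 22.0
tool_pos: [0.5339, -0.0487, 0.132]
orientation: [-0.312, 3.125, -0.0]
force: [-0.0, 0.2, 0.5]
opening: 0.0005
gripper_force: 0.0
```

Call:
{"name": "apply_moves", "arguments": {
  "delta_pos": [
    [0.7,0,1.2],
    [0.3,0,1.2],
    [0,0,0.8],
    [0,0,0.3],
    [0,0,0.2]
  ],
  "twist": [0,0,0,0,0]
}}

```text
t: 22.62
tool_pos: [0.5235, -0.0504, 0.0949]
orientation: [0.312, -3.124, -0.001]
force: [-16.6, 2.3, 28.4]
opening: 0.0006
gripper_force: 14.5
```

Call:
{"name": "apply_moves", "arguments": {
  "delta_pos": [
    [0,0,-1],
    [1.4,0,0],
    [0,0,0.6],
    [0,0,0.25],
    [0,0,0]
  ],
  "twist": [0,0,0,0,0]
}}

```text
t: 23.25
tool_pos: [0.5096, -0.0533, 0.0952]
orientation: [0.312, -3.124, -0.0]
force: [-6.0, 0.6, 10.6]
opening: 0.0004
gripper_force: 4.9
```

Call:
{"name": "apply_moves", "arguments": {
  "delta_pos": [
    [0,0,0.15],
    [0,0,0.1],
    [0,0,0]
  ],
  "twist": [0,0,0]
}}

```text
t: 23.62
tool_pos: [0.5097, -0.0533, 0.0949]
orientation: [0.312, -3.124, -0.0]
force: [-16.9, 2.0, 29.7]
opening: 0.0007
gripper_force: 15.2
```

Call:
{"name": "apply_moves", "arguments": {
  "delta_pos": [
    [0,0,-3],
    [2.3,-2.35,0],
    [2.3,-2.35,0],
    [0,0,1.5],
    [0,0,0.5],
    [0,0,0],
    [0,0,0]
  ],
  "twist": [0,0,0,0,0,0,0]
}}

```text
t: 24.5
tool_pos: [0.4749, -0.1078, 0.1026]
orientation: [0.314, -3.126, -0.0]
force: [-0.8, 0.6, 0.4]
opening: 0.0004
gripper_force: 0.0
```

```bash
python3 - <<'E'
from h import *
import math
a=math.radians(11.4);x=.5486-.086*math.cos(a)+.047*math.sin(a);y=-.0456-.086*math.sin(a)-.047*math.cos(a);print(x,y);rel(x,y)
E
```

```text
0.4735865739803508 -0.10867127647982577
t 24.5 pos [ 0.4749 -0.1078  0.1026] F [-0.8  0.6  0.4] q6 -2.1 tooly 101.47 delta tool cm [ 0.14 -0.06 -0.  ]
```

Call:
{"name": "apply_moves", "arguments": {
  "delta_pos": [
    [0.14,-0.06,0.9],
    [0,0,0.6],
    [0,0,0.4],
    [0,0,0.2],
    [0,0,0],
    [0,0,0]
  ],
  "twist": [0,0,0,0,0,0]
}}

```text
t: 25.25
tool_pos: [0.4731, -0.1092, 0.0818]
orientation: [0.312, -3.126, -0.0]
force: [-2.1, 2.3, 4.2]
opening: 0.0006
gripper_force: 2.2
```

Call:
{"name": "apply_moves", "arguments": {
  "delta_pos": [
    [0,0,0.1],
    [0,0,0.1],
    [0,0,0.05],
    [0,0,0],
    [0,0,0]
  ],
  "twist": [0,0,0,0,0]
}}

```text
t: 25.88
tool_pos: [0.4735, -0.1093, 0.081]
orientation: [-0.313, 3.126, -0.0]
force: [-11.2, 4.7, 21.8]
opening: 0.0006
gripper_force: 10.9
```

Call:
{"name": "apply_moves", "arguments": {
  "delta_pos": [
    [0,0,0],
    [0,0,-1],
    [0,0,-3],
    [-1,1,-5],
    [-3,2,-5],
    [-3,1.5,-2],
    [0,0,0],
    [0,0,0]
  ],
  "twist": [0,0,0,0,0,0,0,0]
}}

```text
t: 26.88
tool_pos: [0.5322, -0.0516, 0.2378]
orientation: [0.313, -3.124, -0.0]
force: [-0.3, -0.2, 0.5]
opening: 0.0006
gripper_force: 0.0
```

```bash
python3 - <<'E'
from h import *
rel(.5486,-.0456)
w=grab("wrist");n=np.array([.5486,-.0456]);a=np.radians(11.4);ex=np.array([np.cos(a),np.sin(a)]);ey=np.array([-ex[1],ex[0]])
J=lambda x,y,z:np.r_[n+x*ex+y*ey,z]
g=cv2.cvtColor(w["frame"],cv2.COLOR_RGB2GRAY)
print("lens exp",proj(w,J(0,0,.061)).round(1))
u,v=proj(w,J(0,0,.061))[0].astype(int)
c=cv2.HoughCircles(cv2.GaussianBlur(g[v-30:v+30,u-30:u+30],(3,3),0),cv2.HOUGH_GRADIENT,1,20,param1=150,param2=12,minRadius=5,maxRadius=14)
print(None if c is None else c[0]+[u-30,v-30,0])
# profile along jig x at y=0.03 (lid front edge expected x=-.05, z=.07) vs control plate
for x in np.arange(-.075,-.02,.004):
    p=proj(w,J(x,.045,.07))[0];q=np.round(p).astype(int);print(round(x,3),q,g[q[1],q[0]] if 0<=q[1]<420 and 0<=q[0]<560 else None)
E
```

```text
t 26.875 pos [ 0.5322 -0.0516  0.2378] F [-0.3 -0.2  0.5] q6 -1.96 tooly 101.43 delta tool cm [-1.73  0.26 -0.  ]
lens exp [[279.7 210.9]]
[[278.5        209.5          9.39999962]]
-0.075 [324 142] 152
-0.071 [324 146] 161
-0.067 [324 150] 159
-0.063 [324 154] 156
-0.059 [323 158] 158
-0.055 [323 162] 152
-0.051 [323 166] 69
-0.047 [323 170] 94
-0.043 [323 174] 95
-0.039 [323 177] 92
-0.035 [322 181] 94
-0.031 [322 185] 93
-0.027 [322 189] 94
-0.023 [322 192] 94
```

The lens shows through the window where expected, and the lid's front edge is at x -0.05, so it is shut. Handing in.

```bash
python3 -c "
from plant import robot
print(robot.close_job())"
```

```text
the job is handed in; nothing more can be done
None
```

The job is handed in after about 27 s of the 72 s allowed, but no verdict was returned: the tested module is in the tray, the waiting module is in the nest, the lid is shut, and the start button was pressed to its stop and let go.

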